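# Slide a freshly painted panel under the hand-rest bridge

### The job

Push the little painted panel flat along the table, squarely under the low wooden hand-rest bridge from its open side, until the panel's leading edge is fully home, flush against the brass stop strip behind the bridge, then take the hand away. Push it only by its edges: the face is freshly painted, so nothing may touch the painted face, the bridge included, and the panel must not be lifted or tipped. Leave everything else where it is.

Things in the scene. Friction and masses are not known exactly. Their poses are not given: they have to be found in the camera images.
- panel: loose plywood panel lying flat, 120 mm along its x, 100 mm along its y, 18 mm thick (20 mm with the paint), 0.15 to 0.3 kg. Origin at the centre of its underside, z up. It starts at the robot's right, its x axis within 30 degrees of the bridge's x, up to 15 cm off to the side of the way in. It slides under a push of 1 to 4 N
- painting: the painted face on the panel, a 104 x 84 mm layer 2 mm thick, 8 mm in from every edge of the panel and fixed to it; origin at the centre of its underside, 18 mm above the panel's; axes as the panel's. Must not be touched
- bridge: dark wooden hand-rest bridge fixed to the table. Origin on the table under the middle of its deck, z up, x the way the panel goes in (roughly the robot's left). Deck 60 mm along x (-30 to +30), 170 mm along y, underside 26 mm and top 38 mm above the table: 6 mm headroom. Cheeks 15 mm thick, inner faces at y = -70 and +70 mm, from x = -30 to +60 mm
- stop (a point): middle of the near face of the brass stop strip, 18 mm high, which crosses between the cheeks; this point is 45 mm along the bridge's x from its origin and 9 mm above the table. When the panel is home its centre is at the bridge's x = -15 mm and its trailing 45 mm sticks out of the open side
- mouth (a point): middle of the opening under the deck on the open side, 30 mm back along the bridge's x from its origin and 13 mm above the table
- red_jar: red jar with a white cap, 48 mm across, 70 mm tall, beside the bridge; origin at the centre of its foot. To be left alone
- water_glass: clear glass tumbler, 64 mm across, 75 mm tall, beside the bridge on the other side; origin at the centre of its foot. To be left alone
- brush: flat-sided paint brush, 145 mm long, 8 mm thick, lying on top of the bridge; origin on its underside near mid-length, x axis along it. To be left alone
- yellow_tube: yellow paint tube lying down, about 100 x 30 x 20 mm, beyond the work; origin under its middle. To be left alone
- blue_tube: blue paint tube lying down, about 100 x 30 x 20 mm, near the table's right side; origin under its middle. To be left alone
- tape_roll: roll of tape lying flat, 84 mm across, 24 mm high, beyond the work; origin at the centre of its underside. To be left alone
- white_bottle: white jar with a black cap, 60 mm across, 110 mm tall, past the bridge; origin at the centre of its foot. To be left alone

How it is judged (in metres and radians):
At the end, for the whole second after the job is handed in: The panel lies flat and still under the bridge, its leading edge against the stop strip (centre within 4 mm of fully home, along the bridge's x), between the cheeks, square to the bridge within 0.06 rad, and the robot touches nothing (x of panel in the frame of bridge between -0.019 and -0.011 m and y of panel in the frame of bridge between -0.025 and 0.025 m and angle between the x axis of panel and the x axis of bridge, either way round below 0.06 rad and height (world z) of panel below 0.003 m and angle between panel's own z axis and vertical below 0.03 rad and linear speed of panel below 0.01 m/s).
It fails at once if the robot touched the painted face (contact force between any of the fingers, the arm and painting above 0.3 N).
It fails at once if the painted face rubbed on the bridge (contact force between painting and bridge above 0.3 N).
It fails at once if the panel was lifted or tipped (height (world z) of panel above 0.006 m or angle between panel's own z axis and vertical above 0.08 rad).
It fails at once if a bystander was disturbed (moved over 15 mm) (distance of any of red_jar, water_glass, brush, yellow_tube, blue_tube, tape_roll, white_bottle from where it was at the start of the episode above 0.015 m).
It also fails if it takes over 54 s, if anything falls off the work surface, if the arm or the gripper's body presses on something with over 40 N, if the wrist force passes 120 N, or if a joint passes its speed limit or range.

### The arm

A 7-joint arm with a two-finger parallel gripper is mounted at the origin on the work surface. World frame = base frame: x ahead of the robot, y to its left, z up, the work surface at z = 0. Lengths are in mm, angles in degrees, forces in N, time in s.
With the tool pointing down it reaches from about 400 to 925 mm from the base axis. Payload 5.6 kg.
Tool frame: the origin (TCP) lies between the finger pads; the fingertips stand 19 mm ahead of it and the grasp point (between the pads) is the TCP; z points along the fingers, y is the line along which they close (so a half turn about z gives the same grasp; the last joint's range is limited). The gripper opens to 85 mm and grips with 20 to 120 N. Pads are 22 mm wide; open, the fingers measure 114 mm over their backs; the gripper's body (76 mm by 85 mm) begins 54 mm behind the grasp point. The pads swing forward as they close: fully open they stand 13 mm farther back than shut.
Start: joints at [62.281, 26.786, -0.665, 91.828, 0.344, 61.387, -3.226], TCP at [277.293, -587.891, 250.29] pointing down, gripper open.
Joint ranges: [-144.91, 144.91], [-17.63, 115.5], [-89.93, 88.59], [15.96, 139.68], [-74.01, 254.01], [8.47, 105.57], [-167.45, 167.45]. Speed limits (degrees/s): [147.25, 147.25, 180, 180, 180, 180, 180].

### API

Orientations are given as a 3x3 rotation matrix whose columns are the frame's x, y, z axes.
In Python, from rig import manip, cams, nets gives the robot as it stands.
- The arm moves only by the tool jog_arm, never from a script. Its argument "targets" is a list that holds one entry, the list of rows, each a list of 7 numbers: the shift along the tool's x, y, z each as a share of 30 mm, from -1 to 1, then the turn, a rotation vector about the tool's x, y, z each as a share of 5 degrees, from -1 to 1, then the opening, from -1 (shut) to 1 (fully open). In form: [[[dx, dy, dz, rx, ry, rz, fingers], ...]]. A call has 1 to 20 rows; each row shifts and turns the commanded pose from where the row before left it, along the tool's axes as they then stand; what a row does not reach is not made up. A row lasts 1/10 s, in which the tool goes at most 50 mm and 8.59 degrees, less where a joint would pass 70% of its speed; a pose out of reach is approached as far as the arm can. A call with a number of a shift or a turn outside -1 to 1 is refused whole. A call with a gripper value outside its range is refused whole. The fingers move at their own pace and stop on an object; "grip_force" is the grip in N (left out, the last holds). Time passes only in rows, so rows that do not move let the fingers close. It gives the time, the measured TCP pose, the force, the opening and the grip force at its end, in the units of the state.
- manip.state(): the state, without advancing time (a new reading comes with each control period).
- cams.capture(name): name is "scene" or "side" or "wrist"; returns a dict with "pixels" (400x640x3 uint8, blue, green, red), "camera_matrix" (3x3 intrinsics, pixels), "camera_from_world" (4x4, takes a point from world to camera coordinates); the wrist camera has in their place "T_tool_cam" (4x4, takes a point from camera to tool coordinates, whose origin is the TCP and whose axes are the flange's). Camera axes: x right, y up, looking along -z (the intrinsics and any distortion apply to the point x, -y, -z); pixel columns grow to the right and rows downward; lengths in mm; the calibration is good to about 2 mm. The wrist camera is an equidistant fisheye: a pixel r from the principal point sees the ray r / f radians off the axis. A picture is of the moment at which its call begins: read the wrist's pose just before it. There is no depth.
- manip.hand_in(): hands the job in; it is judged then, once.
Trained networks look in a picture, given as the dict that the camera call returned (one of the last four; its "shot" number tells which), for a name from the list of things; names that differ only in an ending like _2 or _b are one class to them, and where a whole thing is asked for, a point or a joint stands for the part that bears it (a point fixed in the world has none). Each returns a list of dicts, best first, with "score" (0 to 1); they miss things now and then, are a little off and sometimes report something else, mostly with a low value. They report only what shows in the picture. A call takes as long as a camera call.
- nets.boxes_of(picture, thing): "bbox" ([centre column, centre row, width, height] in pixels, round what is visible of it).
The state is a dict: "time_s": time; "joints": joint angles; "dq": joint speeds; "tau": joint torques, N m; "ee_pos": TCP position; "orientation": TCP orientation; "ft_force": force on the tool from outside, world axes, zero at the start; "torque": the same for the moment, N m; "width": opening from 0.0 (shut) to 1.0 (fully open); "gripper_force": force on a finger pad.
Only numpy, scipy, OpenCV 4.12 (cv2) and the standard library are available. Lean on these libraries where they do the work, as an engineer would, in place of code of your own. Each camera call takes 0.05 s, during which the arm holds its last target. There are 200 camera calls.

## Working session

There is one attempt and no reset: what is moved stays moved. The work goes in short steps, Python scripts to look and compute and a tool call to move; the robot and the scene stay as the last step left them, time stands still between calls to the robot, and variables do not carry over. Pictures are saved under pics/ and viewed, at most 10 in all, crops included, and the job is handed in when it is done.

Besides the shell and the picture viewer there is one more tool, called after "Request:" as name([rows], argument=value, ...), one row to a line, values as JSON. jog_arm: Moves the arm, as the interface text tells. Shift numbers are shares of 30 mm and turn numbers shares of 5 degrees, none past 1 either way. Its arguments: {"type":"object","properties":{"targets":{"type":"array","items":{"type":"array","items":{"type":"array","items":{"type":"number"}}}},"grip_force":{"type":"number"}},"required":["targets"]}

```bash
mkdir -p pics; ls; python3 - <<'E'
from rig import manip,cams,nets
import cv2,pickle
s=manip.state();print(s)
d={}
for n in("scene","side"):
    c=cams.capture(n);cv2.imwrite(f"pics/{n}0.png",c["pixels"]);d[n]=c
    for t in("panel","bridge","red_jar","water_glass"):print(n,t,nets.boxes_of(c,t)[:1])
pickle.dump(d,open("d0.pkl","wb"))
E
```

```text
pics
{'time_s': 0.0, 'joints': array([62.28198286, 26.83601288, -0.66243354, 91.88297941,  0.34460563,
       61.38566545, -3.22499166]), 'dq': array([-0.03105774, -0.07216404, -0.00060786, -0.01866799,  0.0023702 ,
       -0.0001244 , -0.03158782]), 'tau': array([ 1.14416409e-04, -5.32378221e+01,  2.16130080e-02, -2.51299202e+01,
        1.13828506e-02,  7.64927594e-03, -4.07822426e-06]), 'ee_pos': array([ 276.99855435, -587.43058072,  249.32326388]), 'orientation': array([[ 9.04457324e-01,  4.26563165e-01, -9.03230609e-04],
       [ 4.26564092e-01, -9.04456011e-01,  1.54898763e-03],
       [-1.56191289e-04, -1.78627895e-03, -9.99998392e-01]]), 'ft_force': array([0.50718038, 0.54053592, 0.74136837]), 'torque': array([-0.0637984 ,  0.04446062, -0.01365008]), 'gripper_force': 0.0, 'width': 1.0004210814285994}
scene panel [{'bbox': [290.0, 150.0, 53.3, 41.2], 'score': 0.74}]
scene bridge [{'bbox': [367.7, 228.8, 79.0, 61.7], 'score': 0.74}]
scene red_jar [{'bbox': [290.2, 148.3, 52.9, 45.3], 'score': 0.52}]
scene water_glass [{'bbox': [368.1, 230.0, 78.1, 63.8], 'score': 0.58}]
side panel [{'bbox': [371.8, 178.0, 35.4, 28.6], 'score': 0.76}]
side bridge [{'bbox': [326.2, 247.1, 66.1, 54.8], 'score': 0.55}]
side red_jar [{'bbox': [371.9, 262.4, 17.9, 27.7], 'score': 0.89}]
side water_glass []
```

View pics/scene0.png

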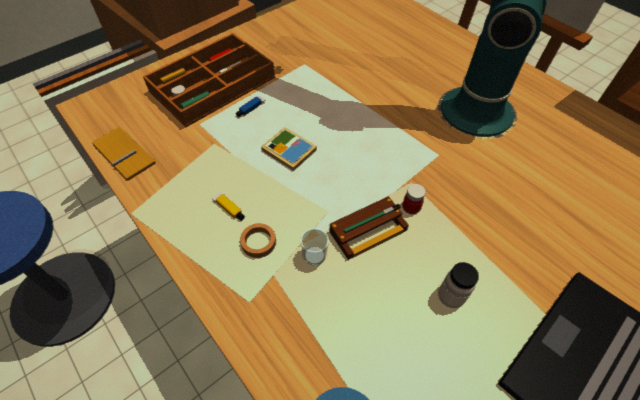

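View pics/side0.png

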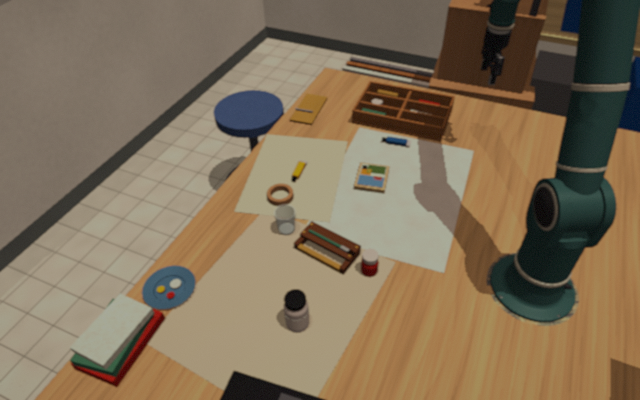

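Scene view: panel at about (289,148), bridge (368,227), glass (314,246), red jar (413,198). Side view: panel (372,177), bridge (327,247). Next come enlarged crops and a wrist picture.

```bash
cat > h.py <<'E'
import numpy as np,cv2,pickle
def ray(c,u,v):
    K=c["camera_matrix"];T=np.array(c["camera_from_world"])
    a=np.linalg.inv(K)@[u,v,1];d=np.array([a[0],-a[1],-a[2]])
    R=T[:3,:3];return -R.T@T[:3,3],R.T@d
def onz(c,u,v,z):
    o,d=ray(c,u,v);return (o+d*(z-o[2])/d[2])
def proj(c,P):
    P=np.atleast_2d(P).astype(float);T=np.array(c["camera_from_world"]);q=P@T[:3,:3].T+T[:3,3]
    p=np.c_[q[:,0],-q[:,1],-q[:,2]]@np.array(c["camera_matrix"]).T
    return p[:,:2]/p[:,2:]
def wproj(c,ee,R,P):
    M=np.array(c["T_tool_cam"]);q=(np.atleast_2d(P)-ee)@R;q=(q-M[:3,3])@M[:3,:3]
    x,y,z=q[:,0],-q[:,1],-q[:,2];r=np.hypot(x,y);th=np.arctan2(r,z);K=np.array(c["camera_matrix"]) 
    return np.c_[K[0,2]+K[0,0]*th*x/r,K[1,2]+K[1,1]*th*y/r]
def wonz(c,ee,R,u,v,z):
    K=np.array(c["camera_matrix"]);M=np.array(c["T_tool_cam"])
    a=np.array([(u-K[0,2])/K[0,0],(v-K[1,2])/K[1,1]]);t=np.hypot(*a);x,y=a/t*np.sin(t)
    d=R@(M[:3,:3]@[x,-y,-np.cos(t)]);o=ee+R@M[:3,3];return o+d*(z-o[2])/d[2]
E
python3 - <<'E'
from h import *
from rig import manip,cams
d=pickle.load(open("d0.pkl","rb"))
for n,p in (("scene",[(289,148),(368,227),(314,246),(413,198)]),("side",[(372,177),(327,247),(285,220),(370,263)])):
    c=d[n];print(n,[k for k in c],np.round(c["camera_matrix"],1).tolist())
    for q in p:print(onz(c,*q,20).round())
s=manip.state();w=cams.capture("wrist");print(w.keys(),w["camera_matrix"],w["T_tool_cam"]);pickle.dump((s,w),open("w0.pkl","wb"))
a=cv2.resize(d["scene"]["pixels"][120:270,250:440],None,fx=4,fy=4,interpolation=2)
cv2.imwrite("pics/sc.png",a)
cv2.imwrite("pics/w0.png",w["pixels"])
E
```

```text
scene ['pixels', 'camera_matrix', 'camera_from_world', 'shot'] [[426.1, 0.0, 312.3], [0.0, 426.1, 201.5], [0.0, 0.0, 1.0]]
[ 543. -223.   20.]
[553. 102.  20.]
[686.  60.  20.]
[406. 112.  20.]
side ['pixels', 'camera_matrix', 'camera_from_world', 'shot'] [[473.3, 0.0, 328.8], [0.0, 473.3, 201.5], [0.0, 0.0, 1.0]]
[ 528. -224.   20.]
[544. 102.  20.]
[701.  56.  20.]
[413. 108.  20.]
dict_keys(['pixels', 'camera_matrix', 'T_tool_cam', 'shot']) [[309.70691629   0.         316.83396979]
 [  0.         309.70691629 196.07287643]
 [  0.           0.           1.        ]] [[ 9.32991936e-04  9.54835161e-01  2.97134558e-01  7.58067553e+01]
 [ 9.99999074e-01 -1.18514337e-03  6.68469820e-04 -2.14551985e-01]
 [ 9.90425539e-04  2.97133659e-01 -9.54835382e-01 -1.23156890e+02]
 [ 0.00000000e+00  0.00000000e+00  0.00000000e+00  1.00000000e+00]]
```

View pics/sc.png

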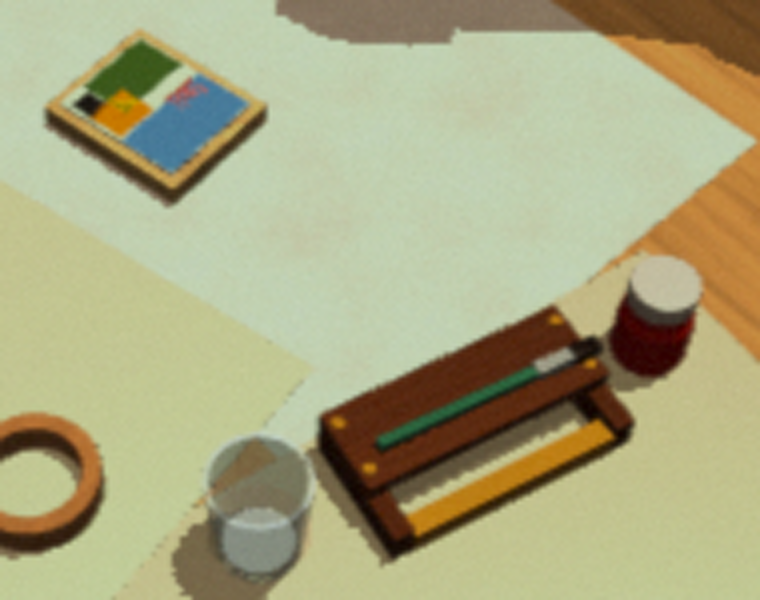

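View pics/w0.png

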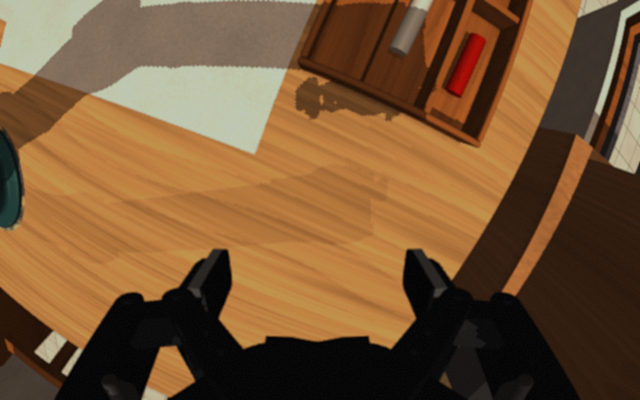

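The crop gives the panel's top corners at (140,30),(265,105),(172,188),(47,108) and the deck's at (322,415),(552,308),(607,375),(375,487). The wrist view shows neither yet, only paper and bare table.

```bash
cat >> h.py <<'E'
def fitrect(P,L,W):
    # P: 4 corners in order (+x+y),( +x-y),(-x-y),(-x+y)
    Q=np.array([[L,W],[L,-W],[-L,-W],[-L,W]])/2;P=np.array(P)[:,:2];m=P.mean(0)
    H=Q.T@(P-m);a=np.arctan2(H[0,1]-H[1,0],H[0,0]+H[1,1]);R=np.array([[np.cos(a),-np.sin(a)],[np.sin(a),np.cos(a)]])
    return m,np.degrees(a),(P-m-Q@R.T)
E
python3 - <<'E'
from h import *
c=pickle.load(open("d0.pkl","rb"))["scene"]
f=lambda L,z:[onz(c,u/4+250-.375,v/4+120-.375,z) for u,v in L]
# bridge x points to lower right in image (away from panel); +y is robot -x...? print raw
for L,z in(([(140,30),(265,105),(172,188),(47,108)],18),([(322,415),(552,308),(607,375),(375,487)],38)):
    P=np.array(f(L,z));print(P.round(1));print([np.linalg.norm(P[i]-P[i-1]).round(1) for i in range(4)])
P=f([(172,188),(265,105),(140,30),(47,108)],18)
m=np.mean(P,0);print(m)
# x axis = from image far to near-right; y=z x x
def go(L,z,l,w):
    P=f(L,z);m,a,r=fitrect(P,l,w);print(m.round(1),a.round(2));print(r.round(1).tolist())
# +x edge: panel (172,188)->(265,105); +y side is robot's -x
go([(265,105),(172,188),(47,108),(140,30)],18,120,100)
go([(607,375),(375,487),(322,415),(552,308)],38,60,170)
E
```

```text
[[ 502.5 -297.7   18. ]
 [ 479.9 -183.5   18. ]
 [ 575.6 -165.    18. ]
 [ 598.1 -278.    18. ]]
[np.float64(97.6), np.float64(116.3), np.float64(97.5), np.float64(115.2)]
[[624.3  45.2  38. ]
 [463.7  76.   38. ]
 [473.8 132.5  38. ]
 [632.8 101.9  38. ]]
[np.float64(57.4), np.float64(163.6), np.float64(57.4), np.float64(161.9)]
[ 539.03764947 -231.06427818   18.        ]
[ 539.  -231.1] 101.24
[[1.6, -1.6], [-0.7, -2.6], [-1.7, 2.1], [0.8, 2.0]]
[548.6  88.9] 79.31
[[3.1, -1.7], [-4.9, -0.7], [-2.3, 1.5], [4.1, 0.8]]
```

Request:
jog_arm([
  [[0.81, -0.24, 0, 0, 0, 0, 0.4], [0.81, -0.24, 0, 0, 0, 0, 0.4], [0.81, -0.24, 0, 0, 0, 0, 0.4], [0.81, -0.24, 0, 0, 0, 0, 0.4], [0.81, -0.24, 0, 0, 0, 0, 0.4], [0.81, -0.24, 0, 0, 0, 0, 0.4], [0.81, -0.24, 0, 0, 0, 0, 0.4], [0.81, -0.24, 0, 0, 0, 0, 0.4], [0.81, -0.24, 0, 0, 0, 0, 0.4], [0.81, -0.24, 0, 0, 0, 0, 0.4], [0.81, -0.24, 0, 0, 0, 0, 0.4], [0.81, -0.24, 0, 0, 0, 0, 0.4], [0.81, -0.24, 0, 0, 0, 0, 0.4], [0.81, -0.24, 0, 0, 0, 0, 0.4], [0.81, -0.24, 0, 0, 0, 0, 0.4]],
])

```text
time_s: 2.05
ee_pos: [561.6, -334.0, 250.4]
orientation: [[0.904, 0.427, 0.0], [0.427, -0.904, -0.0], [0.0, 0.0, -1.0]]
ft_force: [0.5, -0.1, 0.6]
width: 0.699
gripper_force: 0.0
```

Request:
jog_arm([
  [[0, 0, 0, 0, 0, -0.95, 0.4], [0, 0, 0, 0, 0, -0.95, 0.4], [0, 0, 0, 0, 0, -0.95, 0.4], [0, 0, 0, 0, 0, -0.95, 0.4], [0, 0, 0, 0, 0, -0.95, 0.4], [0, 0, 0, 0, 0, -0.95, 0.4], [0, 0, 0, 0, 0, -0.95, 0.4], [0, 0, 0, 0, 0, -0.95, 0.4], [0, 0, 0, 0, 0, -0.95, 0.4], [0, 0, 0, 0, 0, -0.95, 0.4], [0, 0, 0, 0, 0, -0.95, 0.4], [0, 0, 0, 0, 0, -0.95, 0.4], [0, 0, 0, 0, 0, -0.95, 0.4], [0, 0, 0, 0, 0, -0.95, 0.4], [0, 0, 0, 0, 0, -0.95, 0.4], [0, 0, 0, 0, 0, -0.95, 0.4], [0, 0, 0, 0, 0, 0, 0.4], [0, 0, 0, 0, 0, 0, 0.4]],
])

```text
time_s: 3.85
ee_pos: [560.8, -334.9, 250.3]
orientation: [[-0.193, 0.981, 0.0], [0.981, 0.193, -0.0], [-0.0, 0.0, -1.0]]
ft_force: [-0.1, -0.4, 1.4]
width: 0.702
gripper_force: 0.0
```

```bash
python3 - <<'E'
from h import *
from rig import manip,cams
d=pickle.load(open("d0.pkl","rb"))
print("blue",onz(d["scene"],250,105,10).round(),onz(d["side"],396,141,10).round())
s=manip.state();w=cams.capture("wrist");pickle.dump((s,w),open("w1.pkl","wb"))
R=s["orientation"];print(s["ee_pos"].round(1),np.degrees(np.arctan2(R[1,0],R[0,0])),s["width"],s["time_s"],s["joints"].round())
im=w["pixels"].copy()
def rect(m,a,l,w_,z):
    a=np.radians(a);r=np.array([[np.cos(a),-np.sin(a)],[np.sin(a),np.cos(a)]])
    q=np.array([[l,w_],[l,-w_],[-l,-w_],[-l,w_]])/2@r.T+m;return np.c_[q,np.full(4,z)]
for P in(rect([539,-231.1],101.24,120,100,18),rect([548.6,88.9],79.3,60,170,38)):
    p=wproj(w,s["ee_pos"],R,P);print(p.round(1).tolist())
cv2.imwrite("pics/w1.png",im)
E
```

```text
blue [ 522. -448.   10.] [ 518. -448.   10.]
[ 560.8 -334.9  250.3] 101.12093983248164 0.7021569809246483 3.85 [ 44.  29. -23.  90.  12.  63.  30.]
[[271.7, 27.4], [360.0, 27.2], [359.5, 129.4], [272.5, 129.5]]
[[318.8, -167.9], [439.7, -127.4], [428.6, -102.7], [301.2, -144.7]]
```

View pics/w1.png

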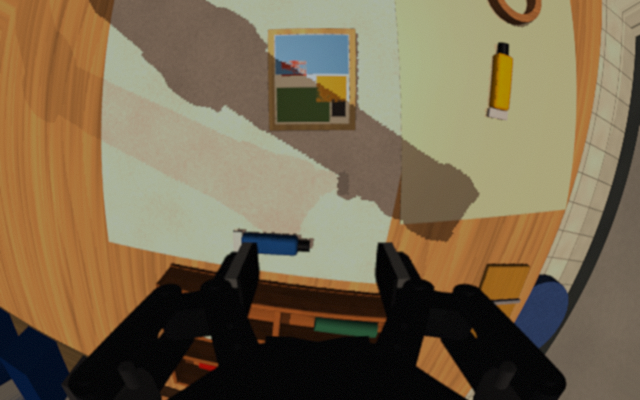

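The panel's corners in the wrist view are (269,29),(356,28),(355,129),(267,129), about 4 px left of what was predicted. The blue tube is well clear.

```bash
python3 - <<'E'
from h import *
s,w=pickle.load(open("w1.pkl","rb"))
P=[wonz(w,s["ee_pos"],s["orientation"],u,v,18) for u,v in[(269,28.5),(356.5,28),(355.5,130),(267.5,130)]]
m,a,r=fitrect(P,120,100);print(m,a,r.round(1).tolist())
u=np.array([np.cos(np.radians(a)),np.sin(np.radians(a))]);d=m-s["ee_pos"][:2];R=s["orientation"]
print("panel centre in tool",R[:2,0]@d,R[:2,1]@d)
E
```

```text
[ 534.86449124 -232.84414433] 100.72438806403818 [[0.9, -0.6], [-0.2, 0.1], [0.2, 0.7], [-0.9, -0.1]]
panel centre in tool 105.15443620714403 -5.760120725317574
```

Request:
jog_arm([
  [[0, -0.18, 0.9, 0, 0, 0.08, 0.4], [0, 0, 0.9, 0, 0, 0, 0.4], [0, 0, 0.9, 0, 0, 0, 0.4], [0, 0, 0.9, 0, 0, 0, 0.4], [0, 0, 0.9, 0, 0, 0, 0.4], [0, 0, 0.9, 0, 0, 0, 0.4], [0, 0, 0.9, 0, 0, 0, 0.4], [0, 0, 0.6, 0, 0, 0, 0.4], [0, 0, 0.4, 0, 0, 0, 0.4], [0, 0, 0.2, 0, 0, 0, 0.4], [0, 0, 0.1, 0, 0, 0, 0.4], [0, 0, 0, 0, 0, 0, 0.4]],
])

```text
time_s: 5.1
ee_pos: [556.0, -336.0, 22.8]
orientation: [[-0.188, 0.982, 0.001], [0.982, 0.188, -0.001], [-0.001, 0.001, -1.0]]
ft_force: [0.3, -0.1, -0.1]
width: 0.7
gripper_force: 0.0
```

```bash
python3 - <<'E'
from h import *
from rig import manip,cams
s=manip.state();w=cams.capture("wrist");pickle.dump((s,w),open("w2.pkl","wb"))
R=s["orientation"];print(s["ee_pos"].round(1),R.round(3).tolist(),s["ft_force"],s["time_s"])
cv2.imwrite("pics/w2.png",w["pixels"])
E
```

```text
[ 556.  -336.    22.8] [[-0.188, 0.982, 0.001], [0.982, 0.188, -0.001], [-0.001, 0.001, -1.0]] [ 0.25751108 -0.10627182 -0.14424095] 5.1
```

View pics/w2.png

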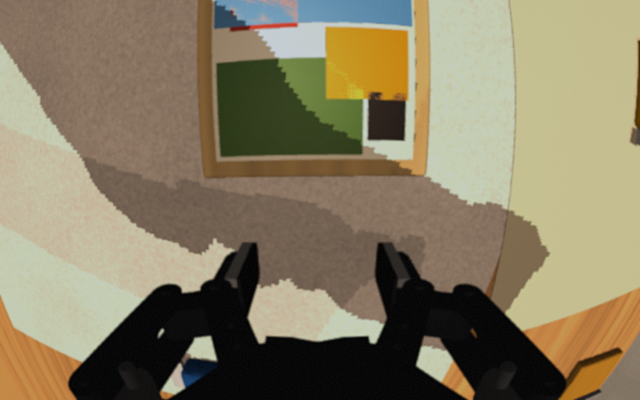

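Request:
jog_arm([
  [[0.33, 0, 0, 0, 0, 0, 0.4], [0.33, 0, 0, 0, 0, 0, 0.4], [0.2, 0, 0, 0, 0, 0, 0.4], [0.2, 0, 0, 0, 0, 0, 0.4], [0.2, 0, 0, 0, 0, 0, 0.4], [0.2, 0, 0, 0, 0, 0, 0.4], [0.2, 0, 0, 0, 0, 0, 0.4], [0.2, 0, 0, 0, 0, 0, 0.4]],
])

```text
time_s: 5.95
ee_pos: [545.3, -281.1, 22.5]
orientation: [[-0.188, 0.982, 0.001], [0.982, 0.188, -0.001], [-0.001, 0.001, -1.0]]
ft_force: [0.0, -1.8, 1.3]
width: 0.698
gripper_force: 1.1
```

```bash
python3 - <<'E'
from h import *
from rig import manip,cams
s=manip.state();w=cams.capture("wrist")
R=s["orientation"];print(s["ee_pos"].round(1),s["ft_force"],s["time_s"],s["width"])
cv2.imwrite("pics/w3.png",w["pixels"])
E
```

```text
[ 545.3 -281.1   22.5] [ 0.02742051 -1.77094852  1.34846529] 5.95 0.6977796406945017
```

View pics/w3.png

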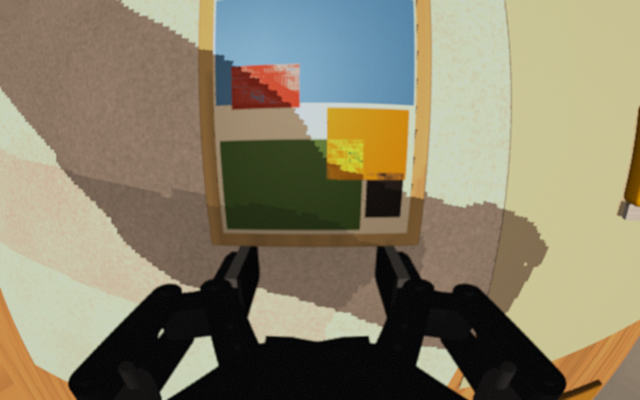

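The panel's trailing edge (row 245, columns 212 to 422) rests squarely on both fingertips, with 1.8 N of push. I'll finish the straight part and then follow the arc.

Request:
jog_arm([
  [[0.2, 0, 0, 0, 0, 0, 0.4], [0.2, 0, 0, 0, 0, 0, 0.4], [0.2, 0, 0, 0, 0, 0, 0.4], [0.2, 0, 0, 0, 0, 0, 0.4], [0.2, 0, 0, 0, 0, 0, 0.4], [0.2, 0, 0, 0, 0, 0, 0.4], [0.2, 0, 0, 0, 0, 0, 0.4]],
])

```text
time_s: 6.7
ee_pos: [537.1, -239.2, 22.3]
orientation: [[-0.188, 0.982, 0.0], [0.982, 0.188, -0.0], [-0.0, 0.0, -1.0]]
ft_force: [0.4, -1.8, 2.7]
width: 0.697
gripper_force: 1.3
```

Request:
jog_arm([
  [[0.21, -0.044, 0, 0, 0, 0.214, 0.4], [0.21, -0.044, 0, 0, 0, 0.214, 0.4], [0.21, -0.044, 0, 0, 0, 0.214, 0.4], [0.21, -0.044, 0, 0, 0, 0.214, 0.4], [0.21, -0.044, 0, 0, 0, 0.214, 0.4], [0.21, -0.044, 0, 0, 0, 0.214, 0.4], [0.21, -0.044, 0, 0, 0, 0.214, 0.4], [0.21, -0.044, 0, 0, 0, 0.214, 0.4], [0.21, -0.044, 0, 0, 0, 0.214, 0.4], [0.21, -0.044, 0, 0, 0, 0.214, 0.4], [0.21, -0.044, 0, 0, 0, 0.214, 0.4], [0.21, -0.044, 0, 0, 0, 0.214, 0.4], [0.21, -0.044, 0, 0, 0, 0.214, 0.4], [0.21, -0.044, 0, 0, 0, 0.214, 0.4], [0.21, -0.044, 0, 0, 0, 0.214, 0.4], [0.21, -0.044, 0, 0, 0, 0.214, 0.4], [0.21, -0.044, 0, 0, 0, 0.214, 0.4], [0.21, -0.044, 0, 0, 0, 0.214, 0.4], [0.21, -0.044, 0, 0, 0, 0.214, 0.4], [0.21, -0.044, 0, 0, 0, 0.214, 0.4]],
])

```text
time_s: 8.7
ee_pos: [509.3, -114.2, 22.2]
orientation: [[0.185, 0.983, -0.0], [0.983, -0.185, 0.0], [0.0, -0.0, -1.0]]
ft_force: [0.4, -1.5, -0.4]
width: 0.695
gripper_force: 0.6
```

```bash
python3 - <<'E'
from h import *
from rig import manip,cams
s=manip.state();w=cams.capture("wrist");c=cams.capture("scene");pickle.dump((s,w,c),open("w4.pkl","wb"))
R=s["orientation"];print(s["ee_pos"].round(1),np.degrees(np.arctan2(R[1,0],R[0,0])),s["ft_force"],s["time_s"],s["width"])
cv2.imwrite("pics/w4.png",w["pixels"])
E
```

```text
[ 509.3 -114.2   22.2] 79.36611429944368 [ 0.39636162 -1.47777806 -0.43561723] 8.7 0.695031834636367
```

View pics/w4.png

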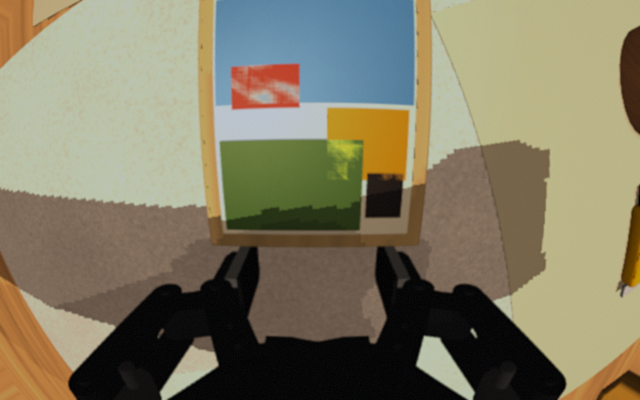

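The panel still sits square on the fingers (edge at row 245, columns 211 to 422) with no slip. I'll check its line-up with the bridge in the fixed cameras.

```bash
python3 - <<'E'
from h import *
from rig import manip,cams
s,w,c=pickle.load(open("w4.pkl","rb"));e=cams.capture("side");pickle.dump(e,open("side4.pkl","wb"))
a=cv2.resize(c["pixels"][165:265,295:430],None,fx=5,fy=5,interpolation=2)[:,:400*2]
b=cv2.resize(e["pixels"][190:280,280:390],None,fx=5,fy=5,interpolation=2)
a=cv2.resize(c["pixels"][170:265,300:430],None,fx=6,fy=6,interpolation=2)
cv2.imwrite("pics/a4.png",a);cv2.imwrite("pics/b4.png",cv2.resize(e["pixels"][185:280,280:400],None,fx=6,fy=6,interpolation=2))
E
```

```text
(no output)
```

View pics/b4.png

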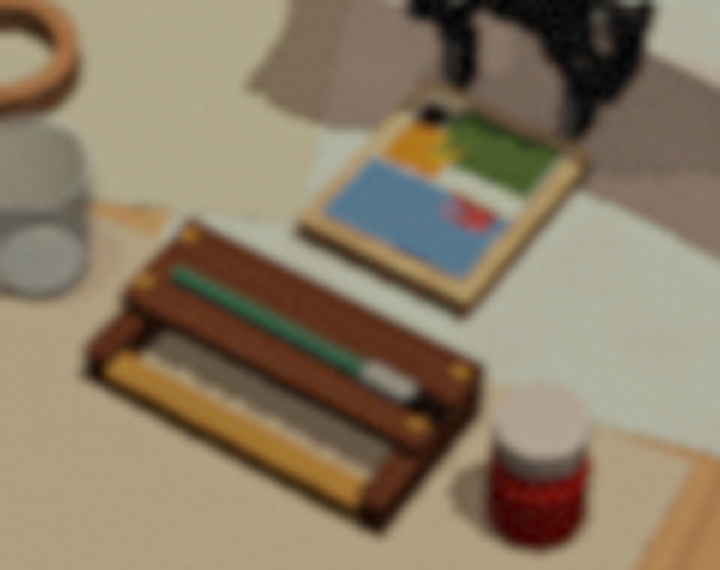

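Side crop: the deck's top corners are at (190,220),(483,370),(430,447),(127,297). The panel's leading edge runs (300,222) to (465,307), and its trailing edge (583,160) to (440,85).

```bash
python3 - <<'E'
from h import *
e=pickle.load(open("side4.pkl","rb"))
f=lambda L,z:[onz(e,u/6+280-.42,v/6+185-.42,z) for u,v in L]
B=fitrect(f([(430,447),(127,297),(190,220),(483,370)],38),60,170)
P=fitrect(f([(465,307),(300,222),(440,85),(583,160)],18),120,100)
for q in(B,P):print(q[0].round(1),q[1].round(2),q[2].round(1).tolist())
a=np.radians(B[1]);d=P[0]-B[0];print(d@[np.cos(a),np.sin(a)],d@[-np.sin(a),np.cos(a)],P[1]-B[1])
E
```

```text
[539.8  88.3] 80.07 [[-1.0, -3.6], [-3.2, -1.7], [0.8, 0.9], [3.4, 4.3]]
[517.5 -39.1] 77.79 [[0.4, -1.4], [-2.1, -0.3], [-4.9, 0.3], [6.6, 1.4]]
-129.31229569594956 -0.00458076806916452 -2.277196903920043
```

Request:
jog_arm([
  [[0.18, 0, 0, 0, 0, 0, 0.4], [0.18, 0, 0, 0, 0, 0, 0.4], [0.18, 0, 0, 0, 0, 0, 0.4], [0.18, 0, 0, 0, 0, 0, 0.4], [0.18, 0, 0, 0, 0, 0, 0.4], [0.18, 0, 0, 0, 0, 0, 0.4], [0.18, 0, 0, 0, 0, 0, 0.4], [0.18, 0, 0, 0, 0, 0, 0.4]],
])

```text
time_s: 9.65
ee_pos: [517.4, -71.8, 22.2]
orientation: [[0.183, 0.983, -0.0], [0.983, -0.183, -0.0], [-0.0, -0.0, -1.0]]
ft_force: [0.4, -0.6, -0.5]
width: 0.702
gripper_force: 0.5
```

```bash
python3 - <<'E'
from h import *
from rig import manip,cams
s=manip.state();w=cams.capture("wrist");pickle.dump((s,w),open("w5.pkl","wb"))
print(s["ee_pos"].round(1),s["ft_force"],s["time_s"])
cv2.imwrite("pics/w5.png",w["pixels"])
E
```

```text
[517.4 -71.8  22.2] [ 0.35873358 -0.63434651 -0.54455708] 9.65
```

View pics/w5.png

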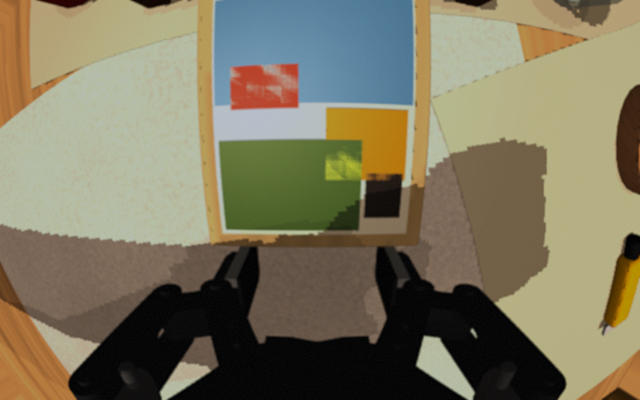

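Wrist view: the cheeks' ends show at about columns 155 and 470, and the panel (202 to 430) lies midway between them. I'll push on, then creep until the stop is felt.

Request:
jog_arm([
  [[0.16, 0, 0, 0, 0, 0, 0.4], [0.16, 0, 0, 0, 0, 0, 0.4], [0.16, 0, 0, 0, 0, 0, 0.4], [0.16, 0, 0, 0, 0, 0, 0.4], [0.16, 0, 0, 0, 0, 0, 0.4], [0.16, 0, 0, 0, 0, 0, 0.4], [0.16, 0, 0, 0, 0, 0, 0.4], [0.16, 0, 0, 0, 0, 0, 0.4], [0.16, 0, 0, 0, 0, 0, 0.4], [0.16, 0, 0, 0, 0, 0, 0.4], [0.16, 0, 0, 0, 0, 0, 0.4], [0.16, 0, 0, 0, 0, 0, 0.4], [0.16, 0, 0, 0, 0, 0, 0.4], [0, 0, 0, 0, 0, 0, 0.4]],
])

```text
time_s: 11.1
ee_pos: [529.0, -9.7, 22.3]
orientation: [[0.182, 0.983, 0.0], [0.983, -0.182, 0.001], [0.001, 0.0, -1.0]]
ft_force: [0.0, -0.1, 0.6]
width: 0.699
gripper_force: 0.0
```

Request:
jog_arm([
  [[0.07, 0, 0, 0, 0, 0, 0.4], [0.07, 0, 0, 0, 0, 0, 0.4], [0.07, 0, 0, 0, 0, 0, 0.4], [0, 0, 0, 0, 0, 0, 0.4]],
])

```text
time_s: 11.5
ee_pos: [530.0, -4.3, 22.2]
orientation: [[0.183, 0.983, 0.0], [0.983, -0.183, 0.0], [0.0, 0.0, -1.0]]
ft_force: [0.8, 1.2, 1.0]
width: 0.703
gripper_force: 0.0
```

Request:
jog_arm([
  [[0.05, 0, 0, 0, 0, 0, 0.4], [0.05, 0, 0, 0, 0, 0, 0.4], [0, 0, 0, 0, 0, 0, 0.4]],
])

```text
time_s: 11.8
ee_pos: [530.5, -1.5, 22.2]
orientation: [[0.183, 0.983, 0.0], [0.983, -0.183, 0.0], [0.0, 0.0, -1.0]]
ft_force: [0.9, -0.4, -0.9]
width: 0.702
gripper_force: 0.1
```

Request:
jog_arm([
  [[0.05, 0, 0, 0, 0, 0, 0.4], [0.05, 0, 0, 0, 0, 0, 0.4]],
])

```text
time_s: 12.0
ee_pos: [531.0, 1.1, 22.3]
orientation: [[0.183, 0.983, -0.0], [0.983, -0.183, -0.0], [-0.0, -0.0, -1.0]]
ft_force: [-0.1, -1.9, 0.2]
width: 0.696
gripper_force: 0.6
```

Request:
jog_arm([
  [[0.05, 0, 0, 0, 0, 0, 0.4], [0.05, 0, 0, 0, 0, 0, 0.4]],
])

```text
time_s: 12.2
ee_pos: [531.0, 2.1, 22.2]
orientation: [[0.184, 0.983, -0.002], [0.983, -0.184, -0.003], [-0.003, -0.001, -1.0]]
ft_force: [-0.9, -8.7, 2.5]
width: 0.701
gripper_force: 4.5
```

Request:
jog_arm([
  [[0.04, 0, 0, 0, 0, 0, 0.4], [0.04, 0, 0, 0, 0, 0, 0.4]],
])

```text
time_s: 12.4
ee_pos: [531.0, 2.2, 22.2]
orientation: [[0.186, 0.983, -0.003], [0.983, -0.186, -0.005], [-0.006, -0.002, -1.0]]
ft_force: [-2.8, -13.7, 3.8]
width: 0.702
gripper_force: 6.8
```

The tool has stalled at y=2.2 with the force rising to 14 N, and the implied panel centre is about -16 mm in the bridge frame, so the panel is home. I'll back away and lift.

Request:
jog_arm([
  [[-0.1, 0, 0, 0, 0, 0, 0.4], [-0.2, 0, 0, 0, 0, 0, 0.4], [-0.3, 0, 0, 0, 0, 0, 0.4], [-0.6, 0, 0, 0, 0, 0, 0.4], [-0.8, 0, 0, 0, 0, 0, 0.4], [-0.8, 0, 0, 0, 0, 0, 0.4], [0, 0, -0.8, 0, 0, 0, 0.4], [0, 0, -0.8, 0, 0, 0, 0.4], [0, 0, -0.8, 0, 0, 0, 0.4], [0, 0, -0.8, 0, 0, 0, 0.4], [0, 0, -0.8, 0, 0, 0, 0.4], [0, 0, -0.8, 0, 0, 0, 0.4], [0, 0, 0, 0, 0, 0, 0.4], [0, 0, 0, 0, 0, 0, 0.4]],
])

```text
time_s: 13.8
ee_pos: [516.6, -76.3, 166.5]
orientation: [[0.183, 0.983, 0.001], [0.983, -0.183, -0.0], [0.0, 0.001, -1.0]]
ft_force: [-0.7, 0.3, -1.6]
width: 0.7
gripper_force: 0.0
```

```bash
python3 - <<'E'
from h import *
from rig import manip,cams
s=manip.state();w=cams.capture("wrist");pickle.dump((s,w),open("w6.pkl","wb"))
ee,R=s["ee_pos"],s["orientation"];print(ee.round(1),R[:2,0].round(4),s["ft_force"].round(1),s["time_s"])
# rectify tool-frame top view at z=18 and z=38 (1 px = 0.5 mm, row -> -tool x), trace edges
X,Y=np.meshgrid(np.arange(-100,100,.5),np.arange(200,0,-.5))
def top(z):
    P=ee+Y.ravel()[:,None]*R[:,0]+X.ravel()[:,None]*R[:,1];P[:,2]=z
    p=wproj(w,ee,R,P).astype(np.float32).reshape(*X.shape,2);return cv2.remap(w["pixels"],p[...,0],p[...,1],1)
def edge(g,xs,lo,hi):
    # strongest row gradient for tool-y columns xs between tool-x lo..hi
    g=cv2.GaussianBlur(cv2.cvtColor(g,6).astype(float),(5,5),1);G=np.abs(np.diff(g,axis=0))
    y=Y[:-1,0];m=(y>lo)&(y<hi);pts=[(x,y[m][np.argmax(G[m,int((x+100)*2)])]) for x in xs]
    x,v=np.array(pts).T
    for _ in range(3):
        k=np.polyfit(x,v,1);r=np.abs(v-np.polyval(k,x));i=r<max(1.5,2*np.median(r));x,v=x[i],v[i]
    return k,len(x),np.degrees(np.arctan(k[0]))
print("trailing",edge(top(18),range(-38,39,2),130,170))
print("trail foot",edge(top(0),range(-38,39,2),130,170))
print("deck front",edge(top(38),range(-65,66,2),165,199))
cv2.imwrite("pics/t.png",top(18))
E
```

```text
[516.6 -76.3 166.5] [0.1831 0.9831] [-0.7  0.3 -1.6] 13.8
trailing (array([1.82186235e-03, 1.37128205e+02]), 39, np.float64(0.10438490791364026))
trail foot (array([-3.01484230e-03,  1.41074212e+02]), 31, np.float64(-0.1727372163687695))
deck front (array([-2.10991438e-16,  1.65791667e+02]), 48, np.float64(-1.2088918896619743e-14))
```

```bash
python3 - <<'E'
from h import *
s,w=pickle.load(open("w6.pkl","rb"));ee,R=s["ee_pos"],s["orientation"]
X,Y=np.meshgrid(np.arange(-100,100,.5),np.arange(200,0,-.5))
def edge(z,xs,lo,hi):
    P=ee+Y.ravel()[:,None]*R[:,0]+X.ravel()[:,None]*R[:,1];P[:,2]=z
    p=wproj(w,ee,R,P).astype(np.float32).reshape(*X.shape,2);g=cv2.remap(w["pixels"],p[...,0],p[...,1],1)
    g=cv2.GaussianBlur(cv2.cvtColor(g,6).astype(float),(5,5),1);G=np.abs(np.diff(g,axis=0))
    y=Y[:-1,0];m=(y>lo)&(y<hi);x=np.array(xs);v=np.array([y[m][np.argmax(G[m,int((q+100)*2)])] for q in xs])
    for _ in range(3):
        k=np.polyfit(x,v,1);i=np.abs(v-np.polyval(k,x))<1.5;x,v=x[i],v[i]
    return k,len(x),np.degrees(np.arctan(k[0]))
print("trail",edge(18,range(-40,41,2),82,96))
print("paint",edge(20,range(-36,37,2),96,106))
print("deck bottom",edge(26,range(-45,46,2),122,150))
print("deck top",edge(38,range(-65,66,2),122,150))
E
```

```text
trail (array([-5.35714286e-03,  8.97560976e+01]), 41, np.float64(-0.3069387397092117))
paint (array([-3.24798483e-02,  1.00878378e+02]), 37, np.float64(-1.8603042388636455))
deck bottom (array([-1.07440384e-03,  1.35203150e+02]), 41, np.float64(-0.06155878204485143))
deck top (array([-1.95865692e-02,  1.31916686e+02]), 23, np.float64(-1.1220842757539518))
```

The panel's trailing edge shows 45.4 mm out of the deck (45 mm when home) and is square to it within about 1°. The hand is clear, so I'm handing in.

```bash
python3 -c "
from rig import manip
print(manip.hand_in())"
```

```text
the job is handed in; nothing more can be done
None
```

I pushed the panel under the bridge until it stopped against the brass strip, square to the bridge within about 1° with 45.4 mm sticking out (45 mm is fully home), then took the hand clear and handed the job in at about 14 s; no verdict came back.

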